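# Bar down the drying tray, then hold the air dial on its third click

## Task

Dry the instruments in the little slotted tray: first lay the loose retaining bar across the tray's two posts, down in both slots with an end sticking out on either side, and let go of it. Then press the spring-return dial of the air box down by its crossbar handle, past the first two clicks to the third (not on past it to the end stop), and finish while still holding it there, because it springs back if let go. Leave the retractors in the tray and the bowl, bottle and small pot where they are.

Things in the scene. Friction and masses are not known exactly. Their poses are not given: they have to be found in the camera images.
- bar_grip (a point): Loose steel retaining bar, 210 long x 16 wide x 10 mm thick, about 0.3 kg, flat on the bench; a black grip block (32 x 16 x 30 mm high) stands on its middle (40 mm overall). This point: centre of the block, 25 mm above the bar's underside. x along the bar, y across (grip across y, 16 mm), z up. Same either way round.
- rack: Fixed drying tray, origin at the centre of its underside, base 130 (x) x 190 mm (y). Aluminium posts at y = +80 and -80 mm, 12 mm thick along y, each with an open-topped slot 24 mm wide along x: bottom 61 mm above the bench, straight for 11 mm, then flaring outward up to 84 mm. What lies in the tray stays lower than 32 mm above the bench.
- rack_seat (a point): Midway between the tray's two slots (80 mm to each post), at the height of their bottoms, 61 mm above the bench. The seated bar's underside lies here, so its bar_grip point is then 25 mm above this point. y runs from slot to slot (the bar lies along y, either way round), x across the slots, z up.
- airbox: Fixed white control box, 110 (x) x 70 (y) x 115 mm high, origin at the centre of its underside, front to its -x. The dial is on its +y side; the dial's lever reaches out past the front and carries a black crossbar.
- dial_handle (a point): Centre of the black round crossbar handle (16 mm diameter, 50 mm long along its y) at the end of the dial's lever, 105 mm from the dial's axis; moves with the dial. At rest about 144 mm above the bench; it is pressed down.
- dial_hub (a point): Point on the dial's level axis, 85 mm above the bench, fixed to the box; y is the axis. The lever points to -x of this frame, 0.6 rad above level at rest. At dial value q the handle's centre is at x = -105 cos(0.6 - q), y = 0, z = 105 sin(0.6 - q) mm in this frame: at the third click 37 mm below this point, 48 mm above the bench.
- dial (a joint): Dial angle, rad: 0 at rest, grows as the handle is pressed down. Clicks (notches) at 0.32, 0.64 and 0.96, ridges between them at 0.16, 0.48, 0.80, another ridge at 1.12, end stop at 1.25. It springs all the way back from any click: about 7 N down on the handle holds it at any click, and up to 12 N is needed just before each ridge.
- retractor_a: Loose flat steel hand retractor, 100 x 22 mm, lying in the tray; leave alone.
- retractor_b: Loose flat steel hand retractor, 85 x 22 mm, lying in the tray; leave alone.
- bowl: Loose steel bowl, 100 mm wide, 45 mm high; origin at the centre of its underside; leave alone.
- spraybottle: Loose white bottle, 60 mm wide, 140 mm high; origin at the centre of its underside; leave alone.
- gallipot: Loose small steel pot, 64 mm wide, 50 mm high; origin at the centre of its underside; leave alone.
Mind the look-alikes: they are no part of the job. What is shaped like the part that bears bar_grip but purple is not meant.

How it is judged:
On the way, in this order (a step that is already met when the one before it is completed fails the run):
1. the bar lies in both slots, let go (x of bar_grip in the frame of rack_seat between -0.007 and 0.007 m and y of bar_grip in the frame of rack_seat between -0.018 and 0.018 m and z of bar_grip in the frame of rack_seat between 0.021 and 0.029 m and angle between the x axis of bar_grip and the y axis of rack_seat, either way round below 0.09 rad and angle between bar_grip's own z axis and vertical below 0.08 rad and contact force between bar and the fingers below 0.1 N and contact force between bar and rack above 0.5 N), for 0.2 s.
2. with the bar in place, the robot holds the dial on its third click (all of step 1 and value of joint dial between 0.82 and 1.1 rad and (contact force between dial and the fingers above 2 N or contact force between dial and the arm above 2 N)), for 0.3 s.
At the end, for the whole second after the job is handed in: The bar lies flat in both slots, resting on the tray's posts and not touched by the gripper (within 7 mm across the slots, 18 mm lengthwise, 4 mm in height, 0.09 rad), and the dial is held still by the robot on its third click (between 0.82 and 1.10 rad, pushed with more than 2 N) (all of step 2 and velocity of joint dial between -0.3 and 0.3 rad/s); the arm keeps its last pose, push and grip.
It fails at once if the bowl, bottle or small pot is knocked out of place (distance of any of bowl, spraybottle, gallipot from where it was at the start of the episode above 0.03 m).
It fails at once if a retractor in the tray is moved more than 25 mm (distance of any of retractor_a, retractor_b from where it was at the start of the episode above 0.025 m).
It also fails if it takes over 54 s, if anything falls off the work surface, if the arm or the gripper's body presses on something with over 40 N, if the wrist force passes 120 N, or if a joint passes its speed limit or range.

## Robot

A 6-joint arm with a two-finger parallel gripper is mounted at the origin on the work surface. World frame = base frame: x ahead of the robot, y to its left, z up, the work surface at z = 0. Lengths are in m, angles in rad, forces in N, time in s.
With the tool pointing down it reaches from about 0.35 to 0.975 m from the base axis. Payload 4.9 kg.
Tool frame: the origin (TCP) lies at the very end of the fingers, on their centre line; the grasp point (between the pads) lies 19 mm behind it; x points along the fingers, y is the direction in which the jaws open and shut, and the axes are right-handed (so a half turn about x gives the same grasp; the last joint's range is limited). The gripper opens to 85 mm and grips with 20 to 120 N. Pads are 22 mm wide; open, the fingers measure 114 mm over their backs; the gripper's body (76 mm by 85 mm) begins 54 mm behind the grasp point. The pads swing forward as they close: fully open they stand 13 mm farther back than shut.
Start: joints at [1.043, 0.053, 1.613, -0, 1.476, -0.119], TCP at [0.248, 0.573, 0.231] pointing down, gripper open.
Joint ranges: [-3.01, 3.01], [-1.01, 2.22], [0.06, 2.58], [-1.02, 4.17], [0.09, 2.62], [-3.14, 3.14]. Speed limits (rad/s): [2.57, 2.57, 3.14, 3.14, 3.14, 3.14].

## Interface

Orientations are given as a rotation vector (axis times angle).
In Python, from station import ctrl, get_image, calibration, finish_job, search_frame, cut_out, mark_of gives the robot as it stands. The module is installed in compiled form; this text tells all that it offers.
- The arm moves only by the tool arm_command, never from a script. Its argument "plan" is a list that holds one entry, the list of rows, each a list of 7 numbers: the shift along the tool's x, y, z in m, then the turn, a rotation vector about the tool's x, y, z in degrees, then the finger opening in m, from 0 to 0.0854. A call has 1 to 20 rows; each row shifts and turns the pose as measured when the row begins, along the tool's axes as they then stand; what a row does not reach is not made up. A row lasts 1/12 s, in which the tool goes at most 41.7 mm and 7.16 degrees, less where a joint would pass 70% of its speed; a pose out of reach is approached as far as the arm can. A call with a gripper value outside its range is refused whole. The fingers move at their own pace and stop on an object; "squeeze" is the grip in N (left out, the last holds). Time passes only in rows, so rows that do not move let the fingers close. It gives the time, the measured TCP pose, the force and the opening at its end, in the units of the state.
- ctrl.get_obs(): the state, without advancing time (a new reading comes with each control period).
- get_image(name): name is "scene" or "top"; returns the picture (480x640x3 uint8, red, green, blue); there is no depth.
- calibration(name): a dict with "fx", "fy", "cx", "cy" (pixels), "cam_to_world" (4x4, takes a point from camera to world coordinates). Camera axes: x right, y down, z forward; pixel columns grow to the right and rows downward; lengths in m; the calibration is good to about 2 mm. A picture is of the moment at which its call begins. calibration takes no time and is no camera call.
- finish_job(): hands the job in, once; it reports no verdict.
Trained networks look in the newest picture that a camera, given by its name, has taken for a name from the list of things; names that differ only in an ending like _2 or _b are one class to them, and where a whole thing is asked for, a point or a joint stands for the part that bears it (a point fixed in the world has none). Each returns a list of dicts, best first, with "conf" (0 to 1); they miss things now and then, are a little off and sometimes report something else, mostly with a low value. They report only what shows in the picture. A call takes as long as a camera call. They do not tell look-alikes from the thing itself.
- search_frame(camera, thing): "at" ([x, y, z] in m, in the coordinates of the camera as it stood for that picture, good to about 4 mm: the middle of the surface that is visible of it).
- cut_out(camera, thing): "mask" (480x640 bool, what is visible of it).
- mark_of(camera, thing): "at" ([x, y, z] in m, in the coordinates of the camera as it stood for that picture, good to about 4 mm: a listed point, or the origin of a listed thing).
The state is a dict: "t": time; "q": joint angles; "dq": joint speeds; "effort": joint torques, N m; "tool_pos": TCP position; "tool_rot": TCP orientation; "contact_force": force on the tool from outside, world axes, zero at the start; "wrist_torque": the same for the moment, N m; "opening": finger opening in m.
Only numpy, scipy, OpenCV 4.12 (cv2) and the standard library are available. Lean on these libraries where they do the work, as an engineer would, in place of code of your own. Each camera call takes 0.05 s, during which the arm holds its last target. There are 200 camera calls.

## Working session

There is one attempt and no reset: what is moved stays moved. The work goes in short steps, Python scripts to look and compute and a tool call to move; the robot and the scene stay as the last step left them, time stands still between calls to the robot, and variables do not carry over. Pictures are saved under pics/ and viewed, about 8 in all and at most 12, crops included, and the job is handed in when it is done.

Besides the shell and the picture viewer there is one more tool, called after "Emit:" as name([rows], argument=value, ...), one row to a line, values as JSON. arm_command: Moves the arm, as the interface text tells. Its arguments: {"type":"object","properties":{"plan":{"type":"array","items":{"type":"array","items":{"type":"array","items":{"type":"number"}}}},"squeeze":{"type":"number"}},"required":["plan"]}

```bash
mkdir -p pics; cat > h.py <<'E'
import numpy as np, cv2
from scipy.spatial.transform import Rotation as R
from station import *
def world(cam,p):
    T=np.array(calibration(cam)["cam_to_world"]); return T[:3,:3]@np.array(p)+T[:3,3]
def pix(cam,w):
    c=calibration(cam);T=np.linalg.inv(np.array(c["cam_to_world"]));p=T[:3,:3]@np.array(w)+T[:3,3]
    return np.array([c["fx"]*p[0]/p[2]+c["cx"],c["fy"]*p[1]/p[2]+c["cy"]])
def onplane(cam,uv,z):
    c=calibration(cam);T=np.array(c["cam_to_world"])
    d=T[:3,:3]@np.array([(uv[0]-c["cx"])/c["fx"],(uv[1]-c["cy"])/c["fy"],1.]);o=T[:3,3]
    return o+d*(z-o[2])/d[2]
def save(n,im): cv2.imwrite("pics/"+n,im[:,:,::-1])
E
python3 - <<'E'
from h import *
np.set_printoptions(precision=4,suppress=True)
for c in ["scene","top"]:
    save(c+"1.png",get_image(c)); print(c,np.array(calibration(c)["cam_to_world"])[:3])
    for n in ["bar_grip","rack","rack_seat","airbox","dial_handle","dial_hub","bowl","spraybottle","gallipot"]:
        for d in mark_of(c,n)[:3]: w=world(c,d["at"]); print(n,round(d["conf"],2),w,pix(c,w).round())
o=ctrl.get_obs();print(o["t"],R.from_rotvec(o["tool_rot"]).as_matrix())
E
```

```text
scene [[-0.0831  0.7628 -0.6412  1.275 ]
 [ 0.9965  0.0607 -0.0569  0.075 ]
 [-0.0045 -0.6437 -0.7652  1.0226]]
bar_grip 0.79 [ 0.2013 -0.3086  0.0221] [204. 158.]
bar_grip 0.71 [0.2888 0.2616 0.0243] [438. 196.]
bar_grip 0.61 [0.5046 0.0217 0.0232] [328. 263.]
rack 0.67 [ 0.7613 -0.1791  0.0027] [211. 370.]
rack 0.66 [0.5867 0.293  0.0002] [458. 310.]
rack_seat 0.81 [0.5892 0.3004 0.0633] [467. 294.]
rack_seat 0.56 [0.7215 0.018  0.0016] [317. 359.]
airbox 0.83 [ 0.5692 -0.2741  0.0014] [185. 285.]
dial_handle 0.61 [ 0.4707 -0.2078  0.1463] [216. 205.]
dial_hub 0.9 [ 0.5536 -0.2215  0.0839] [205. 256.]
bowl 0.89 [0.7205 0.0195 0.0007] [318. 359.]
spraybottle 0.73 [ 0.7543  0.1615 -0.0015] [392. 381.]
spraybottle 0.19 [ 0.4707 -0.2084  0.1474] [216. 205.]
gallipot 0.34 [0.6004 0.2688 0.0068] [447. 313.]
top [[ 0.0059 -0.9935  0.1135  0.3352]
 [-1.     -0.0061 -0.002  -0.0031]
 [ 0.0027 -0.1135 -0.9935  1.6195]]
bar_grip 0.92 [ 0.203  -0.3083  0.0259] [432. 357.]
bar_grip 0.91 [0.5034 0.0233 0.0268] [303. 239.]
bar_grip 0.57 [0.2853 0.2641 0.0283] [209. 323.]
rack 0.86 [0.5854 0.2964 0.    ] [201. 209.]
rack_seat 0.65 [0.5912 0.301  0.0629] [195. 203.]
rack_seat 0.62 [ 0.7177  0.0174 -0.0034] [306. 161.]
airbox 0.79 [ 0.5627 -0.278   0.0014] [417. 219.]
dial_handle 0.72 [ 0.4658 -0.2161  0.1444] [402. 250.]
dial_handle 0.16 [ 0.5512 -0.2278  0.0874] [403. 218.]
dial_hub 0.77 [ 0.5523 -0.228   0.0831] [402. 218.]
bowl 0.78 [ 0.719   0.02   -0.0002] [305. 160.]
spraybottle 0.72 [0.758  0.1632 0.0013] [252. 146.]
gallipot 0.96 [ 0.7583 -0.177   0.0039] [378. 146.]
1.0 [[-0.      0.3975  0.9176]
 [-0.      0.9176 -0.3975]
 [-1.     -0.     -0.    ]]
```

View pics/scene1.png

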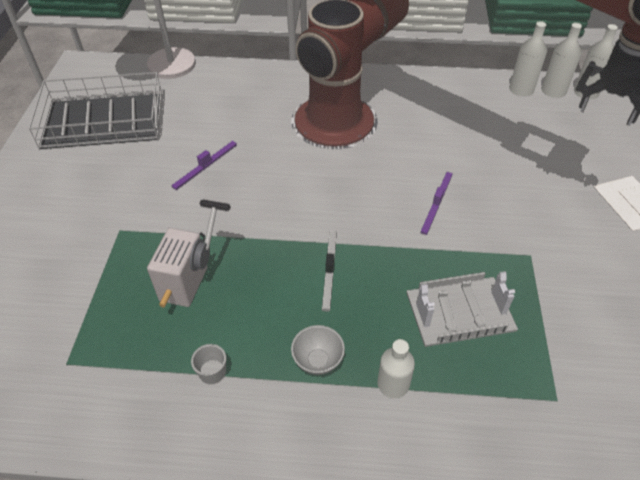

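View pics/top1.png

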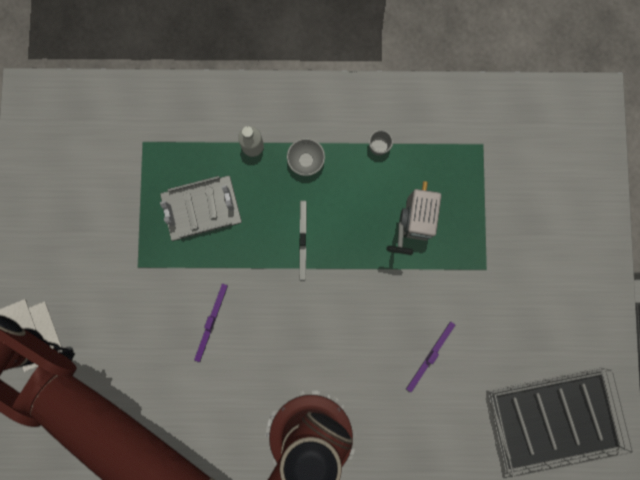

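Candidates for the bar: the purple ones at scene (204,158) and (438,196), and the steel one with the black block at scene (328,263), top (303,239). By the description it is the steel one. The tray is at scene (462,308) and the dial handle at scene (215,205). Next I'll check a close crop and measure orientations.

```bash
python3 - <<'E'
from h import *
np.set_printoptions(precision=4,suppress=True)
t=get_image("top");s=get_image("scene")
for cam,n,z in [("top","bar_grip",0.01),("scene","bar_grip",0.01),("top","rack",0.004),("scene","rack",0.004),("top","airbox",0.115),("top","dial_handle",0.12)]:
    for d in cut_out(cam,n):
        ys,xs=np.nonzero(d["mask"]); 
        P=np.array([onplane(cam,(x,y),z)[:2] for x,y in zip(xs,ys)],np.float32)
        r=cv2.minAreaRect(P); b=cv2.boxPoints(r)
        m=P.mean(0);w,v=np.linalg.eigh(np.cov((P-m).T))
        print(cam,n,round(d["conf"],2),len(xs),(xs.mean().round(),ys.mean().round()),"mean",m,"rect",np.array(r[0]),np.array(r[1]),r[2],"pca deg",np.degrees(np.arctan2(v[1,1],v[0,1])))
a=cv2.resize(s[220:350,280:540],None,fx=3,fy=3,interpolation=cv2.INTER_CUBIC)
b=cv2.resize(t[165:255,150:320],(780,413),interpolation=cv2.INTER_CUBIC)
save("a.png",a[:390]);save("b.png",b)
E
```

```text
top bar_grip 0.86 522 (np.float64(302.0), np.float64(240.0)) mean [0.5026 0.0255] rect [0.5049 0.0253] [0.2093 0.0184] 0.5008668303489685 pca deg -179.55260570470074
top bar_grip 0.72 540 (np.float64(210.0), np.float64(321.0)) mean [0.2892 0.2628] rect [0.2899 0.2644] [0.0234 0.2094] 71.5208969116211 pca deg 161.10950559267718
scene bar_grip 0.95 577 (np.float64(329.0), np.float64(270.0)) mean [0.5118 0.0249] rect [0.5092 0.0249] [0.2111 0.0178] 0.8442129492759705 pca deg -179.76844628222287
scene bar_grip 0.93 480 (np.float64(435.0), np.float64(205.0)) mean [0.3024 0.2579] rect [0.2954 0.259 ] [0.0196 0.214 ] 71.78484344482422 pca deg 161.4830251374699
scene bar_grip 0.78 631 (np.float64(203.0), np.float64(164.0)) mean [ 0.2107 -0.3092] rect [ 0.205  -0.3159] [0.0481 0.2118] 55.789024353027344 pca deg 147.0363025530921Traceback (most recent call last):
  File "<stdin>", line 7, in <module>
  File "h.py", line 10, in onplane
    c=calibration(cam);T=np.array(c["cam_to_world"])
ValueError: time passes only in moves, steps and waits
```

```bash
sed -i 's/^def world/import functools\n_cal=calibration\ncalibration=functools.lru_cache(_cal)\ndef world/' h.py
python3 - <<'E'
from h import *
np.set_printoptions(precision=4,suppress=True)
calibration("top");calibration("scene")
t=get_image("top");s=get_image("scene")
a=cv2.resize(s[220:350,280:540],None,fx=3,fy=3,interpolation=cv2.INTER_CUBIC)
b=cv2.resize(t[165:255,150:320],(780,413),interpolation=cv2.INTER_CUBIC)
save("a.png",a);save("b.png",b)
D=[(c,n,z,cut_out(c,n)) for c,n,z in [("top","rack",0.004),("scene","rack",0.004),("top","airbox",0.115)]]
for cam,n,z,L in D:
    for d in L[:2]:
        ys,xs=np.nonzero(d["mask"]); 
        P=np.array([onplane(cam,(x,y),z)[:2] for x,y in zip(xs,ys)],np.float32)
        r=cv2.minAreaRect(P); m=P.mean(0);w,v=np.linalg.eigh(np.cov((P-m).T))
        print(cam,n,round(d["conf"],2),len(xs),(xs.mean().round(),ys.mean().round()),"mean",m,"rect",np.array(r[0]),np.array(r[1]),r[2],"pca",np.degrees(np.arctan2(v[1,1],v[0,1])))
E
```

```text
top rack 0.69 3088 (np.float64(199.0), np.float64(207.0)) mean [0.591  0.3001] rect [0.5934 0.3003] [0.1408 0.1947] 16.07255744934082 pca 103.5411955367811
scene rack 0.58 5264 (np.float64(462.0), np.float64(308.0)) mean [0.5834 0.3019] rect [0.5777 0.3096] [0.151  0.2218] 15.079679489135742 pca 112.25023930906524
top airbox 0.63 1965 (np.float64(418.0), np.float64(218.0)) mean [ 0.5489 -0.2611] rect [ 0.5432 -0.2635] [0.0976 0.1969] 67.95558166503906 pca 152.9870013871913
```

View pics/a.png

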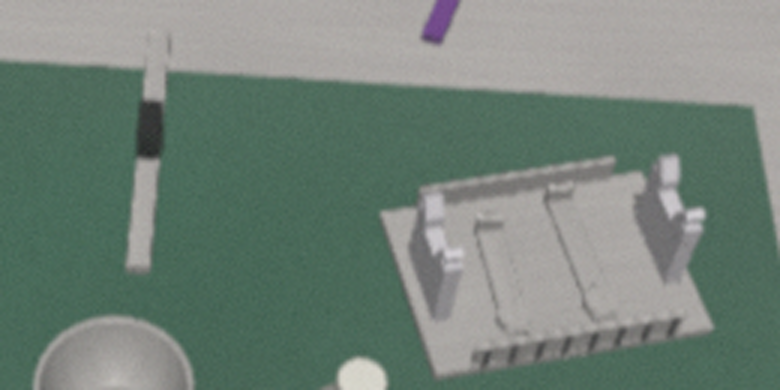

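View pics/b.png

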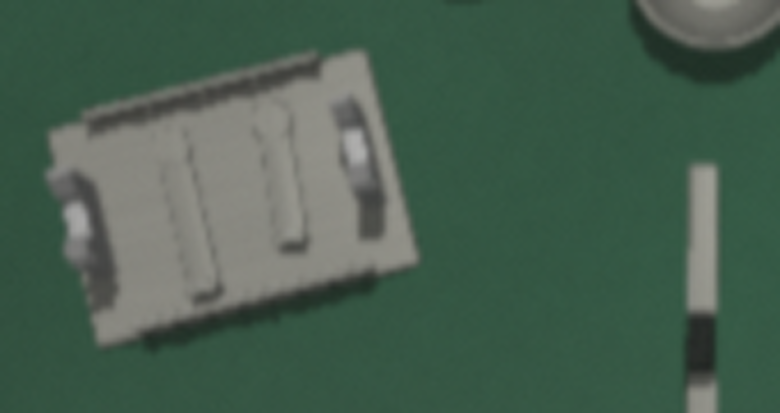

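Crops: the steel bar with the black block is confirmed at scene (330,263). The tray is clear. In the top crop its slot bottoms are bright at crop (78,220) and (355,152), and its base corners are at about (48,130), (362,48), (418,265), (100,345).

```bash
python3 - <<'E'
from h import *
np.set_printoptions(precision=4,suppress=True)
f=lambda u,v,z:onplane("top",(150+u/4.588-.5+.11,165+v/4.588-.5+.11),z)
C=[f(u,v,.005) for u,v in [(48,130),(362,48),(418,265),(100,345)]]
print(C,np.mean(C,0)); 
e=[C[0]-C[1],C[3]-C[2]];print([np.degrees(np.arctan2(x[1],x[0])) for x in e],[np.linalg.norm(x) for x in e])
e=[C[0]-C[3],C[1]-C[2]];print([np.degrees(np.arctan2(x[1],x[0])) for x in e],[np.linalg.norm(x) for x in e])
A,B=f(78,220,.061),f(355,152,.061);print(A,B,(A+B)/2,np.degrees(np.arctan2(*(A-B)[1::-1])),np.linalg.norm(A-B))
g=lambda u,v,z:onplane("scene",(280+u/3-.33,220+v/3-.33),z)
print("block top center scene/top",g(150,104,.04))
for n in ["rack_seat","bar_grip","dial_hub","dial_handle"]:
  for c in ["top","scene"]:
    get_image(c); print(n,c,[(round(d["conf"],2),world(c,d["at"])) for d in mark_of(c,n)])
t=get_image("top");im=cv2.resize(t[165:265,370:450],None,fx=7,fy=6,interpolation=cv2.INTER_CUBIC)
save("box.png",cv2.resize(t[175:275,370:460],(540,600),interpolation=cv2.INTER_CUBIC))
E
```

```text
[array([0.627 , 0.4058, 0.005 ]), array([0.6767, 0.2246, 0.005 ]), array([0.5493, 0.1895, 0.005 ]), array([0.5018, 0.3715, 0.005 ])] [0.5887 0.2979 0.005 ]
[np.float64(105.31544918905846), np.float64(104.64617791274945)] [np.float64(0.18784055607637062), np.float64(0.18816876138491828)]
[np.float64(15.277463283788148), np.float64(15.414904692353131)] [np.float64(0.1298782625133744), np.float64(0.13207637988831705)]
[0.5661 0.3731 0.061 ] [0.6055 0.2193 0.061 ] [0.5858 0.2962 0.061 ] 104.39050674902671 0.15874455282427274
block top center scene/top [0.4947 0.0248 0.04  ]
rack_seat top [(0.73, array([0.592 , 0.3022, 0.0627]))]
rack_seat scene [(0.95, array([0.5889, 0.2966, 0.0629])), (0.74, array([0.5797, 0.317 , 0.0077])), (0.59, array([0.602 , 0.2683, 0.0092]))]
bar_grip top [(0.97, array([0.2874, 0.2657, 0.0321])), (0.74, array([0.5054, 0.0236, 0.0243])), (0.59, array([ 0.2011, -0.3095,  0.0263]))]
bar_grip scene [(0.74, array([0.5088, 0.0262, 0.0238]))]
dial_hub top [(0.82, array([ 0.5472, -0.2288,  0.0864])), (0.31, array([0.7549, 0.1613, 0.0008]))]
dial_hub scene [(0.72, array([ 0.5535, -0.2245,  0.0856]))]
dial_handle top []
dial_handle scene [(0.75, array([ 0.4681, -0.2115,  0.15  ])), (0.27, array([0.5898, 0.2971, 0.0616]))]
```

View pics/box.png

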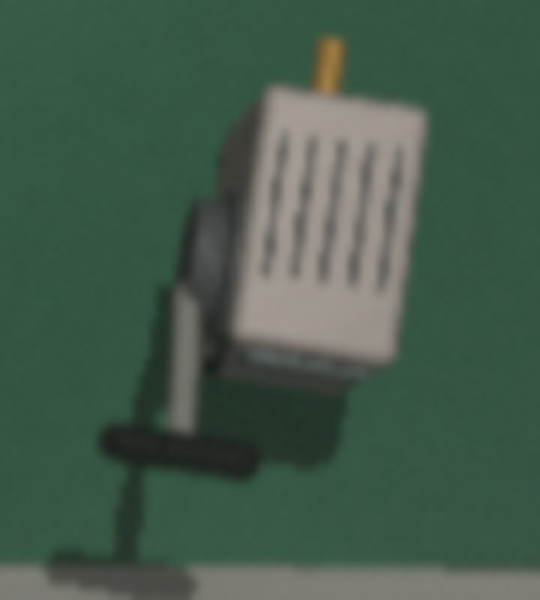

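Rack seat is about (0.588, 0.298, 0.061) and the seated bar direction is 105°. The hub is about (0.551, -0.226, 0.085) with box yaw about -7.5°. The bar block is at about (0.505, 0.025), with the bar along x. First I move above the bar: turn, then translate.

Emit:
arm_command([
  [[0,0,0,-5.9,0,0,0.0854],[0,0,0,-5.9,0,0,0.0854],[0,0,0,-5.9,0,0,0.0854],[0,0,0,-6,0,0,0.0854],[0,-0.03,0.014,0,0,0,0.07],[0,-0.03,0.014,0,0,0,0.07],[0,-0.03,0.014,0,0,0,0.07],[0,-0.03,0.014,0,0,0,0.07],[0,-0.03,0.014,0,0,0,0.07],[0,-0.03,0.014,0,0,0,0.07],[0,-0.03,0.014,0,0,0,0.07],[0,-0.03,0.014,0,0,0,0.07],[0,-0.03,0.014,0,0,0,0.07],[0,-0.03,0.014,0,0,0,0.07],[0,-0.03,0.014,0,0,0,0.07],[0,-0.03,0.014,0,0,0,0.07],[0,-0.03,0.014,0,0,0,0.07],[0,-0.03,0.014,0,0,0,0.07],[0,-0.03,0.014,0,0,0,0.07],[0,0,0,0,0,0,0.07]],
], squeeze=80)

```text
t: 4.02
tool_pos: [0.4795, 0.1113, 0.2326]
tool_rot: [-0.025, 1.563, 0.028]
contact_force: [-0.0, -0.4, 0.4]
opening: 0.07
```

```bash
cat >> h.py <<'E'
def goto(p,yaw):  # tool down, tool-y at world angle yaw (deg)
    o=ctrl.get_obs();M=R.from_rotvec(o["tool_rot"]);a=np.radians(yaw)
    y=np.array([np.cos(a),np.sin(a),0]);x=np.array([0,0,-1.]);G=R.from_matrix(np.c_[x,y,np.cross(x,y)])
    np.set_printoptions(precision=4,suppress=True)
    print("t",o["t"],"pos",o["tool_pos"],"F",o["contact_force"],"shift",M.inv().apply(np.array(p)-o["tool_pos"]),"turn",np.degrees((M.inv()*G).as_rotvec()))
E
python3 -c "
from h import *
goto((.505,.025,.10),90.3)"
```

```text
t 4.0167 pos [0.4795 0.1113 0.2326] F [-0.0169 -0.3744  0.3657] shift [ 0.1326 -0.0873  0.0215] turn [ 1.6356  0.4461 -0.1241]
```

Emit:
arm_command([
  [[0,0,0,1.6,0.4,0,0.07],[0.026,-0.0218,0.0062,0,0,0,0.07],[0.026,-0.0218,0.0062,0,0,0,0.07],[0.026,-0.0218,0.0062,0,0,0,0.07],[0.026,-0.0218,0.0062,0,0,0,0.07],[0.026,0,0,0,0,0,0.07],[0,0,0,0,0,0,0.07]],
])

```text
t: 4.6
tool_pos: [0.5097, 0.0212, 0.1033]
tool_rot: [0.003, 1.559, 0.005]
contact_force: [-1.8, 1.2, -1.2]
opening: 0.07
```

```bash
python3 -c "
from h import *
goto((.505,.025,.012),90.3)
s=get_image('scene');save('g1.png',cv2.resize(s[180:330,230:430],(800,600),interpolation=cv2.INTER_CUBIC))"
```

```text
t 4.6 pos [0.5097 0.0212 0.1033] F [-1.7694  1.1975 -1.2141] shift [ 0.0913  0.0034 -0.0058] turn [-0.2307  0.7011 -0.2719]
```

View pics/g1.png

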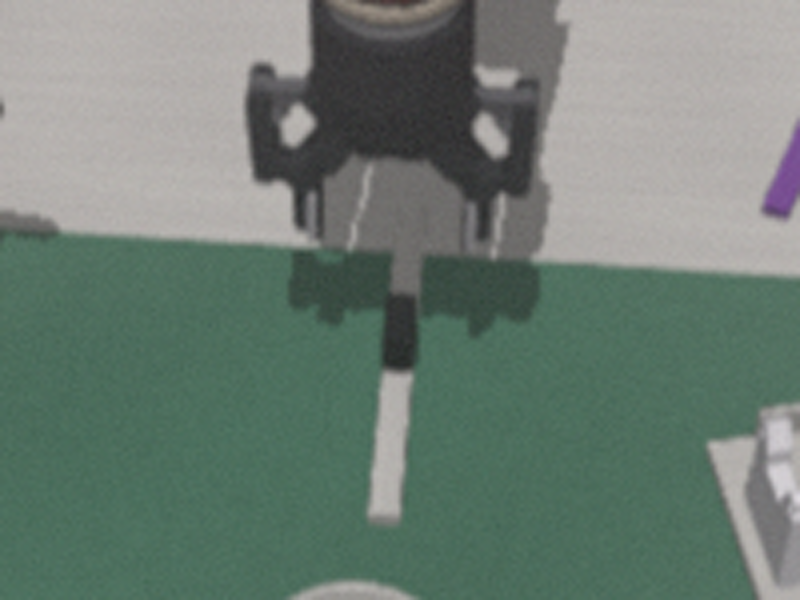

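The open fingers (crop 310 and 475, row ~230) straddle the line of the black block (crop 400,330). I'll descend and grip.

Emit:
arm_command([
  [[0,0.0034,-0.0055,0,0.6,-0.2,0.07],[0.022,0,0,0,0,0,0.07],[0.022,0,0,0,0,0,0.07],[0.022,0,0,0,0,0,0.07],[0.018,0,0,0,0,0,0.07],[0.003,0,0,0,0,0,0.07],[0,0,0,0,0,0,0.07]],
])

```text
t: 5.23
tool_pos: [0.5161, 0.0304, 0.0336]
tool_rot: [-0.008, 1.542, 0.006]
contact_force: [0.3, 0.1, 0.6]
opening: 0.0699
```

```bash
python3 -c "
from h import *
goto((.505,.025,.012),90.3)"
```

```text
t 5.2333 pos [0.5161 0.0304 0.0336] F [0.3185 0.0916 0.5658] shift [ 0.0213 -0.0052 -0.0118] turn [0.23   1.6295 0.0786]
```

Emit:
arm_command([
  [[0,-0.005,-0.0115,0,1.6,0,0.07],[0,0,0,0,0,0,0.07],[0,0,0,0,0,0,0.07]],
])

```text
t: 5.48
tool_pos: [0.5082, 0.0268, 0.0397]
tool_rot: [-0.011, 1.562, 0.008]
contact_force: [-0.6, -0.5, 0.9]
opening: 0.0702
```

```bash
python3 -c "
from h import *
goto((.505,.025,.012),90.3)"
```

```text
t 5.4833 pos [0.5082 0.0268 0.0397] F [-0.6325 -0.5082  0.9427] shift [ 0.0276 -0.0017 -0.0034] turn [0.378  0.4902 0.119 ]
```

Emit:
arm_command([
  [[0.01,-0.0015,-0.003,0.3,0.5,0,0.07],[0.01,0,0,0,0,0,0.07],[0.009,0,0,0,0,0,0.07],[0,0,0,0,0,0,0.07]],
])

```text
t: 5.82
tool_pos: [0.5092, 0.0255, 0.0128]
tool_rot: [-0.007, 1.562, 0.003]
contact_force: [-1.0, 0.1, -1.4]
opening: 0.0699
```

```bash
python3 -c "
from h import *
goto((.505,.025,.012),90.3)"
```

```text
t 5.8167 pos [0.5092 0.0255 0.0128] F [-0.9951  0.0896 -1.4002] shift [ 0.0008 -0.0005 -0.0042] turn [0.0822 0.5252 0.1579]
```

Emit:
arm_command([
  [[0,0,-0.004,0,0.5,0,0.07],[0,0,0,0,0,0,0.07],[0,0,0,0,0,0,0.0],[0,0,0,0,0,0,0.0],[0,0,0,0,0,0,0.0],[0,0,0,0,0,0,0.0],[0,0,0,0,0,0,0.0],[0,0,0,0,0,0,0.0],[0,0,0,0,0,0,0.0],[0,0,0,0,0,0,0.0]],
])

```text
t: 6.65
tool_pos: [0.504, 0.0256, 0.0113]
tool_rot: [-0.007, 1.574, 0.003]
contact_force: [0.2, -0.0, -0.9]
opening: 0.015
```

```bash
python3 -c "
from h import *
goto((.505,.025,.16),90.3)"
```

```text
t 6.65 pos [0.504  0.0256 0.0113] F [ 0.2045 -0.0476 -0.9142] shift [-0.1487 -0.0009  0.0006] turn [ 0.0545 -0.1691  0.1335]
```

The bar is gripped at 15 mm opening. I'll lift it, turn it -75° about world z, then translate.

Emit:
arm_command([
  [[-0.02,0,0,0,0,0,0],[-0.03,0,0,0,0,0,0],[-0.03,0,0,0,0,0,0],[-0.03,0,0,0,0,0,0],[-0.03,0,0,0,0,0,0],[-0.01,0,0,0,0,0,0],[0,0,0,6.5,0,0,0],[0,0,0,6.5,0,0,0],[0,0,0,6.5,0,0,0],[0,0,0,6.5,0,0,0],[0,0,0,6.5,0,0,0],[0,0,0,6.5,0,0,0],[0,0,0,6.5,0,0,0],[0,0,0,6.5,0,0,0],[0,0,0,6.5,0,0,0],[0,0,0,6.5,0,0,0],[0,0,0,6.5,0,0,0],[0,0,0,0,0,0,0]],
])

```text
t: 8.15
tool_pos: [0.4888, 0.0274, 0.1412]
tool_rot: [0.995, 1.361, -1.037]
contact_force: [0.3, 0.7, -3.0]
opening: 0.0148
```

```bash
python3 -c "
from h import *
goto((.588,.298,.16),15)"
```

```text
t 8.15 pos [0.4888 0.0274 0.1412] F [ 0.348   0.7164 -3.0296] shift [-0.0226  0.1662 -0.2351] turn [ 0.2823 -0.764   2.4096]
```

Emit:
arm_command([
  [[0,0,0,0.2,-0.7,2.4,0],[-0.002,0.0166,-0.0235,0,0,0,0],[-0.002,0.0166,-0.0235,0,0,0,0],[-0.002,0.0166,-0.0235,0,0,0,0],[-0.002,0.0166,-0.0235,0,0,0,0],[-0.002,0.0166,-0.0235,0,0,0,0],[-0.002,0.0166,-0.0235,0,0,0,0],[-0.002,0.0166,-0.0235,0,0,0,0],[-0.002,0.0166,-0.0235,0,0,0,0],[-0.002,0.0166,-0.0235,0,0,0,0],[-0.002,0.0166,-0.0235,0,0,0,0],[0,0,0,0,0,0,0],[0,0,0,0,0,0,0]],
])

```text
t: 9.23
tool_pos: [0.5772, 0.3096, 0.1373]
tool_rot: [0.971, 1.356, -1.005]
contact_force: [-0.6, 0.4, -4.1]
opening: 0.0147
```

```bash
python3 -c "
from h import *
goto((.588,.298,.12),15)"
```

```text
t 9.2333 pos [0.5772 0.3096 0.1373] F [-0.5908  0.3622 -4.0766] shift [0.017  0.0073 0.0144] turn [ 2.2303 -0.1652  1.6003]
```

Emit:
arm_command([
  [[0,0,0,2.2,-0.2,1.6,0],[0.008,0.0075,0.0145,0,0,0,0],[0,0,0,0,0,0,0],[0,0,0,0,0,0,0]],
])

```text
t: 9.57
tool_pos: [0.5856, 0.2958, 0.1239]
tool_rot: [1.004, 1.327, -1.014]
contact_force: [-0.5, 0.3, -3.9]
opening: 0.0149
```

```bash
python3 -c "
from h import *
goto((.588,.298,.12),15)
for c in ['scene','top']:
    s=get_image(c)
    for n in ['bar_grip','rack_seat']: print(c,n,[(round(d['conf'],2),world(c,d['at'])) for d in mark_of(c,n)])
    u,v=pix(c,(.588,.298,.09)).astype(int); save('r_%s.png'%c,cv2.resize(s[v-60:v+60,u-80:u+80],(800,600),interpolation=cv2.INTER_CUBIC)); print(u,v)
"
```

```text
t 9.5667 pos [0.5856 0.2958 0.1239] F [-0.5484  0.2748 -3.9126] shift [ 0.0039  0.0029 -0.0015] turn [0.4043 0.0817 0.3648]
scene bar_grip [(0.89, array([0.2878, 0.2633, 0.0246])), (0.78, array([ 0.2031, -0.307 ,  0.0246])), (0.66, array([0.5866, 0.2916, 0.1386])), (0.63, array([0.5902, 0.2968, 0.0643]))]
scene rack_seat [(0.81, array([0.5871, 0.2963, 0.062 ]))]
468 284
top bar_grip [(0.71, array([ 0.2012, -0.3066,  0.0262])), (0.59, array([0.5867, 0.2908, 0.139 ]))]
top rack_seat [(0.85, array([0.5877, 0.3008, 0.0631]))]
194 202
```

View pics/r_scene.png

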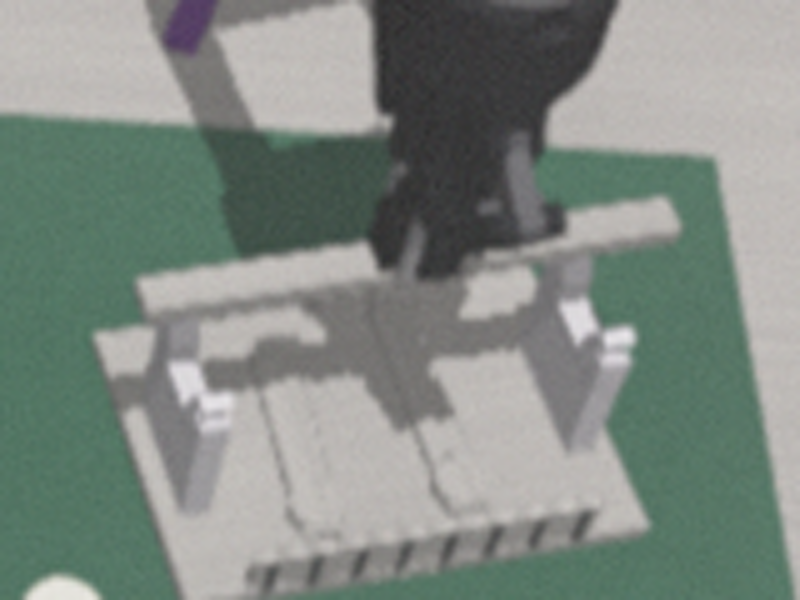

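The bar is held above both posts. Its ends show at crop (140,295) and (672,220), the slot bottoms at (190,383) and (580,320). I'll compare these with projections.

```bash
python3 -c "
from h import *
d=np.array([np.cos(np.radians(105)),np.sin(np.radians(105)),0])
f=lambda w:((pix('scene',w)-[388,224])*5).round()
for s in (-1,1):
    print('slot',f(np.array([.588,.298,.061])+s*.08*d),'barend top-mid',f(np.array([.5856,.2958,.122])+s*.105*d))
o=ctrl.get_obs();M=R.from_rotvec(o['tool_rot']).as_matrix();print(M)
g=lambda u,v,z:onplane('scene',(388+u/5,224+v/5),z)
print('slots',g(190,383,.061),g(580,320,.061))
"
```

```text
slot [191. 379.] barend top-mid [142. 291.]
slot [583. 318.] barend top-mid [677. 209.]
[[-0.00323786  0.96410414  0.26550467]
 [-0.0024947   0.26549745 -0.96410833]
 [-0.99999165 -0.003784    0.00154551]]
slots [0.61069246 0.22018772 0.061     ] [0.5684873  0.37386988 0.061     ]
```

View pics/r_top.png

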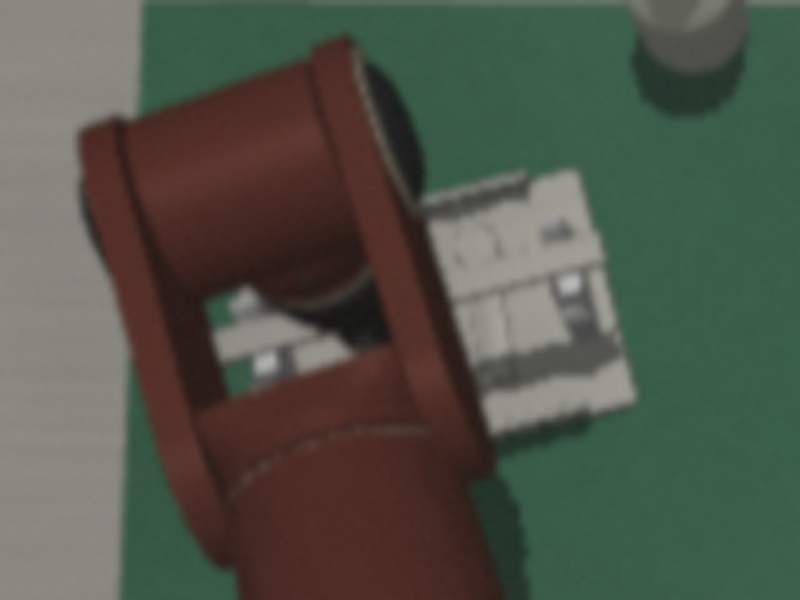

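The projections agree within about 2 mm, so I descend.

Emit:
arm_command([
  [[0,0.003,-0.001,0.4,0,0.3,0],[0.01,0,0,0,0,0,0],[0.01,0,0,0,0,0,0],[0.008,0,0,0,0,0,0],[0,0,0,0,0,0,0]],
])

```text
t: 10.28
tool_pos: [0.5898, 0.2994, 0.096]
tool_rot: [1.016, 1.318, -1.011]
contact_force: [-0.1, -0.2, -5.2]
opening: 0.0149
```

```bash
python3 -c "
from h import *
goto((.5885,.298,.074),15)"
```

```text
t 10.2833 pos [0.5898 0.2994 0.096 ] F [-0.0994 -0.1788 -5.2125] shift [ 0.022  -0.0017  0.001 ] turn [ 0.03    0.0664 -0.2639]
```

Emit:
arm_command([
  [[0.008,-0.0015,0.001,0,0,-0.2,0],[0.008,0,0,0,0,0,0],[0.004,0,0,0,0,0,0],[0,0,0,0,0,0,0]],
])

```text
t: 10.62
tool_pos: [0.588, 0.2978, 0.0724]
tool_rot: [1.013, 1.322, -1.015]
contact_force: [-0.6, 0.0, -0.6]
opening: 0.0151
```

```bash
python3 -c "
from h import *
goto((.5885,.298,.0725),15)"
```

```text
t 10.6167 pos [0.588  0.2978 0.0724] F [-0.5972  0.0499 -0.6076] shift [-0.0001  0.0006 -0.0001] turn [0.0262 0.0638 0.0639]
```

The height and the vanished weight both say the bar is seated, so I release it and go up.

Emit:
arm_command([
  [[0,0,0,0,0,0,0.06],[0,0,0,0,0,0,0.06],[0,0,0,0,0,0,0.06],[0,0,0,0,0,0,0.06],[0,0,0,0,0,0,0.06],[0,0,0,0,0,0,0.06],[-0.01,0,0,0,0,0,0.06],[-0.02,0,0,0,0,0,0.06],[-0.03,0,0,0,0,0,0.06],[-0.03,0,0,0,0,0,0.06],[-0.03,0,0,0,0,0,0.06],[-0.03,0,0,0,0,0,0.06],[-0.01,0,0,0,0,0,0.06],[0,0,0,0,0,0,0.06]],
])

```text
t: 11.78
tool_pos: [0.5891, 0.2985, 0.248]
tool_rot: [1.017, 1.318, -1.009]
contact_force: [0.9, -0.7, -0.5]
opening: 0.0601
```

```bash
python3 -c "
from h import *
goto((.46,-.212,.22),15)
c='scene';s=get_image(c)
print([(round(d['conf'],2),world(c,d['at'])) for d in mark_of(c,'bar_grip')])
save('s2.png',cv2.resize(s[224:344,388:548],(800,600),interpolation=cv2.INTER_CUBIC))
d=np.array([np.cos(np.radians(105)),np.sin(np.radians(105)),0])
for k in (-1,1): print(((pix(c,np.array([.5885,.298,.071])+k*.105*d)-[388,224])*5).round())
"
```

```text
t 11.7833 pos [0.5891 0.2985 0.248 ] F [ 0.8775 -0.7366 -0.5394] shift [ 0.0267 -0.2573  0.4594] turn [ 0.0459  0.0384 -0.3576]
[(0.94, array([ 0.2006, -0.306 ,  0.0236])), (0.82, array([0.5887, 0.2922, 0.0858])), (0.67, array([0.289 , 0.2612, 0.0268])), (0.45, array([ 0.557 , -0.2222,  0.0864]))]
[132. 375.]
[650. 295.]
```

View pics/s2.png

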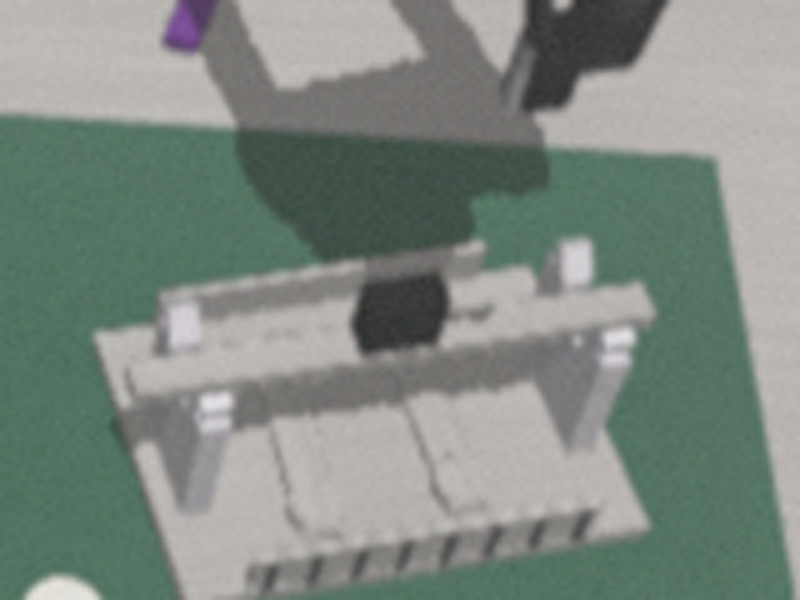

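Picture: the bar lies down in both slots, ends at crop (132,378) and (650,300), matching the projection. The block is upright at (400,310) and the retractors are unchanged. Now to the dial, closing the fingers on the way.

Emit:
arm_command([
  [[0,-0.0161,0.0287,0,0,0,0],[0,-0.0161,0.0287,0,0,0,0],[0,-0.0161,0.0287,0,0,0,0],[0,-0.0161,0.0287,0,0,0,0],[0,-0.0161,0.0287,0,0,0,0],[0,-0.0161,0.0287,0,0,0,0],[0,-0.0161,0.0287,0,0,0,0],[0,-0.0161,0.0287,0,0,0,0],[0,-0.0161,0.0287,0,0,0,0],[0,-0.0161,0.0287,0,0,0,0],[0,-0.0161,0.0287,0,0,0,0],[0,-0.0161,0.0287,0,0,0,0],[0,-0.0161,0.0287,0,0,0,0],[0,-0.0161,0.0287,0,0,0,0],[0,0,0,0,0,0,0]],
])

```text
t: 13.13
tool_pos: [0.4497, -0.1639, 0.1995]
tool_rot: [0.986, 1.384, -1.047]
contact_force: [0.2, -0.4, 0.5]
opening: 0.0001
```

Emit:
arm_command([
  [[0,0,0,-6.7,0,0,0],[0,0,0,-6.7,0,0,0],[0,0,0,-6.7,0,0,0],[0,0,0,-6.7,0,0,0],[0,0,0,-6.7,0,0,0],[0,0,0,-6.7,0,0,0],[0,0,0,-6.7,0,0,0],[0,0,0,-6.7,0,0,0],[0,0,0,-6.7,0,0,0],[0,0,0,0,0,0,0]],
])

```text
t: 13.97
tool_pos: [0.4361, -0.156, 0.1704]
tool_rot: [0.177, 1.678, -0.144]
contact_force: [0.1, -0.0, 0.7]
opening: -0.0
```

```bash
python3 -c "
from h import *
goto((.4655,-.214,.19),82.5)"
```

```text
t 13.9667 pos [ 0.4361 -0.156   0.1704] F [ 0.0609 -0.0314  0.6574] shift [-0.0245 -0.0508  0.0379] turn [-4.0487 -6.5186 -0.7461]
```

Emit:
arm_command([
  [[-0.025,0,0,-4,-6.5,-0.7,0],[0,0,0,0,0,0,0],[-0.005,-0.025,0.018,0,0,0,0],[0,-0.025,0.018,0,0,0,0],[0,0,0,0,0,0,0]],
])

```text
t: 14.38
tool_pos: [0.4638, -0.207, 0.1878]
tool_rot: [0.123, 1.59, -0.105]
contact_force: [-0.8, 0.6, -0.7]
opening: -0.0004
```

```bash
python3 -c "
from h import *
goto((.4655,-.214,.17),82.5)
for c in ['scene','top']:
    s=get_image(c)
    for n in ['dial_handle','dial_hub']: print(c,n,[(round(d['conf'],2),world(c,d['at'])) for d in mark_of(c,n)])
s=get_image('scene');save('d1.png',cv2.resize(s[140:320,130:330],(640,576),interpolation=cv2.INTER_CUBIC))
"
```

```text
t 14.3833 pos [ 0.4638 -0.207   0.1878] F [-0.8441  0.5638 -0.6615] shift [ 0.0176 -0.0069  0.0031] turn [-0.8016 -1.2955 -0.5543]
scene dial_handle [(0.78, array([ 0.47  , -0.2096,  0.1475]))]
scene dial_hub [(0.96, array([ 0.553 , -0.2236,  0.0822])), (0.16, array([0.5926, 0.2983, 0.0619]))]
top dial_handle []
top dial_hub [(0.67, array([0.5852, 0.2976, 0.0015]))]
```

View pics/d1.png

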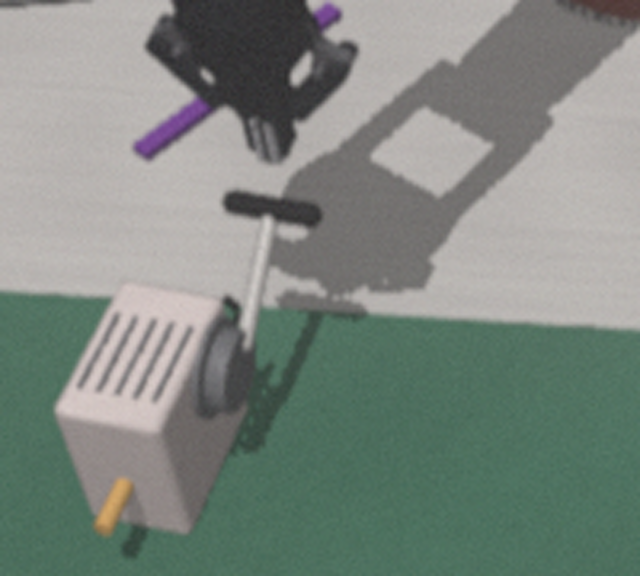

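Fingertips are at crop (270,155), above the handle centre at (272,207), which is px (215,205). I'll align and press along the arc in stages.

Emit:
arm_command([
  [[0,-0.006,0.003,-0.8,-1.3,-0.5,0],[0,0,0,0,0,0,0],[0.01,0,0,0,0,0,0],[0.01,0,0,0,0,0,0],[0,0,0,0,0,0,0]],
])

```text
t: 15.15
tool_pos: [0.4654, -0.2098, 0.1682]
tool_rot: [0.096, 1.562, -0.098]
contact_force: [-0.3, 0.3, -0.4]
opening: -0.0001
```

```bash
python3 -c "
from h import *
goto((.465,-.213,.145),82.5)"
```

```text
t 15.15 pos [ 0.4654 -0.2098  0.1682] F [-0.3155  0.2976 -0.4153] shift [ 0.0232 -0.0032 -0.0001] turn [0.4239 0.3549 0.0266]
```

Emit:
arm_command([
  [[0.008,-0.003,0,0.4,0.3,0,0],[0.008,0,-0.001,0,0,0,0],[0.008,0,-0.003,0,0,0,0],[0.008,0,-0.003,0,0,0,0],[0.007,0,-0.003,0,0,0,0],[0.006,0,-0.002,0,0,0,0],[0,0,0,0,0,0,0]],
])

```text
t: 15.73
tool_pos: [0.4522, -0.2126, 0.1304]
tool_rot: [0.103, 1.574, -0.103]
contact_force: [0.2, 0.8, 3.5]
opening: -0.0
```

```bash
python3 -c "
from h import *
goto((.4485,-.2108,.093),82.5)"
```

```text
t 15.7333 pos [ 0.4522 -0.2126  0.1304] F [0.158  0.7749 3.4637] shift [ 0.0374  0.0013 -0.0037] turn [-0.0128 -0.2967  0.0421]
```

Emit:
arm_command([
  [[0.008,0,-0.001,0,0,0,0],[0.008,0,-0.001,0,0,0,0],[0.008,0,-0.001,0,0,0,0],[0.008,0,0,0,0,0,0],[0.006,0,0,0,0,0,0],[0,0,0,0,0,0,0]],
])

```text
t: 16.23
tool_pos: [0.446, -0.2129, 0.0974]
tool_rot: [0.104, 1.585, -0.103]
contact_force: [0.2, 0.4, 6.2]
opening: 0.0002
```

```bash
python3 -c "
from h import *
goto((.4545,-.2117,.056),82.5)"
```

```text
t 16.2333 pos [ 0.446  -0.2129  0.0974] F [0.1781 0.3874 6.2164] shift [0.0413 0.0023 0.0089] turn [-0.0086 -0.9515  0.0338]
```

Emit:
arm_command([
  [[0.008,0.001,0.001,0,-0.9,0,0],[0.008,0,0.002,0,0,0,0],[0.008,0,0.002,0,0,0,0],[0.008,0,0.002,0,0,0,0],[0.005,0,0.001,0,0,0,0],[0,0,0,0,0,0,0]],
])

```text
t: 16.73
tool_pos: [0.4524, -0.2145, 0.0633]
tool_rot: [0.102, 1.577, -0.104]
contact_force: [-1.0, 2.5, 6.1]
opening: -0.0002
```

```bash
python3 -c "
from h import *
goto((.4545,-.2117,.056),82.5)"
```

```text
t 16.7333 pos [ 0.4524 -0.2145  0.0633] F [-1.0305  2.4582  6.0614] shift [0.0073 0.0031 0.0018] turn [-0.0109 -0.5089  0.1123]
```

Emit:
arm_command([
  [[0.006,0.001,0.002,0,0,0,0],[0.001,0,0,0,0,0,0],[0,0,0,0,0,0,0],[0,0,0,0,0,0,0],[0,0,0,0,0,0,0],[0,0,0,0,0,0,0],[0,0,0,0,0,0,0],[0,0,0,0,0,0,0]],
])

```text
t: 17.4
tool_pos: [0.4543, -0.2148, 0.0585]
tool_rot: [0.103, 1.583, -0.104]
contact_force: [-2.3, 1.6, 5.6]
opening: 0.0001
```

```bash
python3 -c "
from h import *
goto((.4545,-.2117,.056),82.5)
for c in ['scene','top']:
    s=get_image(c)
    for n in ['dial_handle','bar_grip']: print(c,n,[(round(d['conf'],2),world(c,d['at'])) for d in mark_of(c,n)])
s=get_image('scene');save('d2.png',s[140:360,130:550])
for z in (.048,.035,.06):print(pix('scene',(.455,-.212,z))-[130,140])
"
```

```text
t 17.4 pos [ 0.4543 -0.2148  0.0585] F [-2.2766  1.6151  5.6069] shift [ 0.0025  0.0031 -0.0001] turn [-0.03   -0.8283  0.0696]
scene dial_handle [(0.97, array([ 0.46  , -0.2041,  0.0532]))]
scene bar_grip [(0.95, array([0.5866, 0.2954, 0.0876])), (0.58, array([0.2891, 0.2652, 0.027 ]))]
top dial_handle []
top bar_grip [(0.69, array([0.2854, 0.2668, 0.0312])), (0.6, array([0.5881, 0.2953, 0.088 ])), (0.56, array([ 0.2003, -0.3137,  0.0287])), (0.2, array([ 0.5527, -0.2277,  0.0838]))]
[91.7721 90.8567]
[92.5558 94.7535]
[91.0378 87.2058]
```

View pics/d2.png

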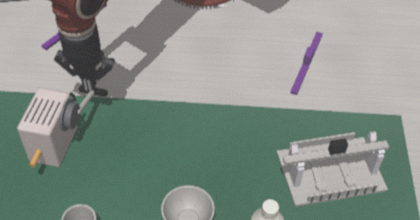

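The dial handle is under the fingertips at crop (90,90), as projected for the third click. The bar is still seated at (335,150). With TCP z at 0.0585, q is about 0.94, and the push of 5.6 N is steady. I'm handing in.

```bash
python3 -c "
from h import *
finish_job()
o=ctrl.get_obs();print(o['t'],o['tool_pos'],o['contact_force'])"
```

```text
the job is handed in; nothing more can be done
the job is handed in; nothing more can be done
```

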